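Hang the sauce caddy on the spring scale

TASK

Take the sauce caddy by its orange handle, lift it off the green hook stand and hang its bar in both notches of the blue spring scale's fork, keeping it level all the way and never setting it down. Lower it slowly until the scale carries the whole weight and you feel nothing left in the hand, neither lifting nor pressing, and only then let go, so that the pointer does not jump. Do not push hard on the scale, leave the things around it where they are, and back off so that the caddy hangs still.

Things in the scene. Friction and masses are not known exactly. Their poses are not given: they have to be found in the camera images.
- caddy: the hanging caddy: green tray 110 x 150 x 30 mm (x, y, z) with fixed white-lidded cups (46 mm high), two steel end straps (y = +-73 mm) carrying a round steel bar, and a square orange handle post on the bar's middle. Origin: centre of the tray's underside; z up, y along the bar. Mass unknown, 0.15 to 0.95 kg (cups full or empty); centre of mass on the centre line below the bar, so it hangs level
- caddy_bar (a point): middle of the caddy's hanging bar (10 mm diameter, along the caddy's y, 146 mm long), 115 mm above the tray's underside
- caddy_handle (a point): good grasp point on the orange handle post (18 x 18 mm square, sides along the caddy's x and y): on its axis, 70 mm above the bar's axis; the post's top is 20 mm higher, nothing else is above the bar
- hook_stand: the green hook stand (fixed) that holds the caddy at the start: post 22 x 30 mm, 195 mm tall, on a 12 mm base (origin: on the table under the post). Two round arms (8 mm, at y = +-45 mm) reach along its -x, each with a V seat open upward; the green tips rise 15 mm above the hung bar's axis. The arms lie between bar and tray: lift 20 to 50 mm, then draw the caddy 90 mm or more off along -x
- hook_seat (a point): where the middle of the bar rests when hung on the hook stand: 100 mm ahead (-x) of the post, 190 mm above the table
- scale: the blue bench spring scale (fixed) with all it carries: base 16 mm thick, aluminium column 20 x 30 mm, 238 mm tall (origin: on the table under it), a graduated strip beside it with a red pointer, and a sprung fork shaped like the hook stand's arms, with red tips, reaching along its -x
- scale_seat (a point): where the middle of the bar rests when hung on the scale's fork: midway between its two V seats (open upward, 45 degree flanks, tips 15 mm above the bar's seat), 100 mm ahead (-x) of the column. 230 mm above the table with the fork empty; sinks with it; y lies along the hung bar. Bring the bar in from the front, along the scale's +x
- scale_fork (a joint): how far the scale's fork has sunk (m): 0 empty, stop at 0.1. Spring of 110 N/m, lightly damped (2.5 N s/m): a freely hung caddy sinks it 13 to 85 mm by its weight. If let go while the hand still carries some weight or presses down, the fork jumps (0.5 N is too much with a light caddy); it must never run faster than 0.06 m/s up or down
- sauce_jar: bystander: red-brown sauce jar with white lid, 34 mm radius, 100 mm tall (origin: centre of the underside)
- tin: bystander: grey and yellow tin, 36 mm radius, 100 mm tall (origin: centre of the underside)
- carton: bystander: small brown carton 70 x 100 x 60 mm (x, y, z) (origin: centre of the underside)
- tape_roll: bystander: tape roll lying flat, 42 mm outer radius, 45 mm tall (origin: centre of the underside)
- cup: bystander: red open cup, 36 mm rim radius, 80 mm tall (origin: centre of the underside)
- tissue_box: bystander: green box 110 x 70 x 50 mm (origin: centre of the underside)
- squeeze_bottle: bystander: yellow squeeze bottle with red cap, 28 mm radius, 160 mm tall (origin: centre of the underside)

How it is judged:
By the outcome, as a careful person would: the job done as asked, in the order asked, and still so for the second after the job is handed in, with the robot touching nothing.
It also fails if it takes over 64 s, if anything falls off the work surface, if the arm or the gripper's body presses on something with over 40 N, if the wrist force passes 120 N, or if a joint passes its speed limit or range.

ROBOT

A 6-joint arm with a two-finger parallel gripper is mounted at the origin on the work surface. World frame = base frame: x ahead of the robot, y to its left, z up, the work surface at z = 0. Lengths are in m, angles in rad, forces in N, time in s.
With the tool pointing down it reaches from about 0.3 to 0.875 m from the base axis. Payload 6.4 kg.
Tool frame: the origin (TCP) lies midway between the tips of the shut fingers; the grasp point (between the pads) lies 19 mm behind it (grasp_offset is the distance from the TCP to the grasp point, in m); z points along the fingers, y is the line along which they close (so a half turn about z gives the same grasp; the last joint's range is limited). The gripper opens to 85 mm and grips with 20 to 120 N. Pads are 22 mm wide; open, the fingers measure 114 mm over their backs; the gripper's body (76 mm by 85 mm) begins 54 mm behind the grasp point. The pads swing forward as they close: fully open they stand 13 mm farther back than shut.
Start: joints at [-0.206, 0.181, 1.607, -0, 1.354, -0.206], TCP at [0.575, 0, 0.231] pointing down, gripper open.
Joint ranges: [-2.99, 2.99], [-0.89, 2.07], [0.3, 2.58], [-1.14, 4.28], [0, 2.63], [-3.12, 3.12]. Speed limits (rad/s): [2.57, 2.57, 3.01, 3.14, 3.14, 3.14].

INTERFACE

Orientations are given as a unit quaternion [w, x, y, z].
In Python, from bench import * gives the robot as it stands. The module is installed in compiled form; this text tells all that it offers.
- The arm moves only by the tool servo_tool, never from a script. Its argument "commands" is text: rows parted by semicolons, each of 7 numbers parted by spaces: the turn, a rotation vector about the tool's x, y, z in rad, then the shift along the tool's x, y, z in mm, then the opening, from 0 (shut) to 1 (fully open). In form: wx wy wz dx dy dz claw; .... A call has 1 to 5 rows; each row shifts and turns the commanded pose from where the row before left it, along the tool's axes as they then stand; what a row does not reach is not made up. A row lasts 1/8 s, in which the tool goes at most 62.5 mm and 10.7 degrees, less where a joint would pass 70% of its speed; a pose out of reach is approached as far as the arm can. A call with a gripper value outside its range is refused whole. The fingers move at their own pace and stop on an object; the grip force is fixed at half the most. Time passes only in rows, so rows that do not move let the fingers close. It gives the time, the measured TCP pose, the force, the opening and the grip force at its end, in the units of the state.
- get_obs(): the state, without advancing time (a new reading comes with each control period).
- camera(name): name is "scene" or "side" or "wrist"; returns the picture (384x512x3 uint8, blue, green, red); there is no depth.
- calibration(name): a dict with "fx", "fy", "cx", "cy" (pixels), "R" (3x3) and "t" (3): a world point X has camera coordinates R X + t. Camera axes: x right, y down, z forward; pixel columns grow to the right and rows downward; lengths in m; the calibration is good to about 2 mm. A picture is of the moment at which its call begins: read the wrist's pose just before it. calibration takes no time and is no camera call; for the wrist camera it gives the pose at the moment of the call.
- hand_in(): hands the job in; it is judged then, once.
The state is a dict: "time_s": time; "q": joint angles; "dq": joint speeds; "joint_efforts": joint torques, N m; "eef_pos": TCP position; "eef_rot": TCP orientation; "wrist_force": force on the tool from outside, world axes, zero at the start; "torque": the same for the moment, N m; "opening": opening from 0.0 (shut) to 1.0 (fully open); "grasp_force": force on a finger pad.
Only numpy, scipy, OpenCV 4.12 (cv2) and the standard library are available. Lean on these libraries where they do the work, as an engineer would, in place of code of your own. Each camera call takes 0.05 s, during which the arm holds its last target. There are 200 camera calls.

## Working session

There is one attempt and no reset: what is moved stays moved. The work goes in short steps, Python scripts to look and compute and a tool call to move; the robot and the scene stay as the last step left them, time stands still between calls to the robot, and variables do not carry over. Pictures are saved under pics/ and viewed, at most 10 in all, crops included, and the job is handed in when it is done.

Besides the shell and the picture viewer there is one more tool, called as name(argument=value, ...) on one line, values as JSON. servo_tool: Moves the arm, as the interface text tells. Its arguments: {"type":"object","properties":{"commands":{"type":"string"}},"required":["commands"]}

```bash
mkdir -p pics; python3 - <<'E'
from bench import *
import cv2,numpy as np
o=get_obs();print({k:np.round(v,3) for k,v in o.items()})
for n in("scene","side"):
    cv2.imwrite(f"pics/{n}0.png",camera(n))
    c=calibration(n);print(n,{k:np.round(v,4).tolist() for k,v in c.items()})
E
```

```text
{'time_s': np.float64(0.0), 'q': array([-0.206,  0.182,  1.608, -0.   ,  1.354, -0.206]), 'dq': array([ 0.002, -0.001, -0.001,  0.   , -0.   ,  0.   ]), 'joint_efforts': array([ 0.0000e+00, -4.4487e+01, -3.5134e+01, -0.0000e+00,  9.0000e-03,
        0.0000e+00]), 'eef_pos': array([0.574, 0.   , 0.23 ]), 'eef_rot': array([-0.001,  0.707,  0.707, -0.   ]), 'wrist_force': array([ 0.042, -0.071,  0.198]), 'torque': array([ 0.045, -0.056,  0.01 ]), 'grasp_force': np.float64(0.0), 'opening': np.float64(1.0)}
scene {'fx': 425.8025, 'fy': 425.8025, 'cx': 253.3216, 'cy': 189.3624, 'R': [[-0.506, 0.8622, 0.0214], [0.5693, 0.3526, -0.7427], [-0.6479, -0.3636, -0.6693]], 't': [0.2566, -0.183, 1.7434]}
side {'fx': 410.8323, 'fy': 410.8323, 'cx': 261.0389, 'cy': 195.0356, 'R': [[0.9584, -0.2851, 0.0125], [-0.1774, -0.6294, -0.7566], [0.2235, 0.7229, -0.6538]], 't': [-0.5049, 0.2305, 1.0843]}
```

View pics/scene0.png

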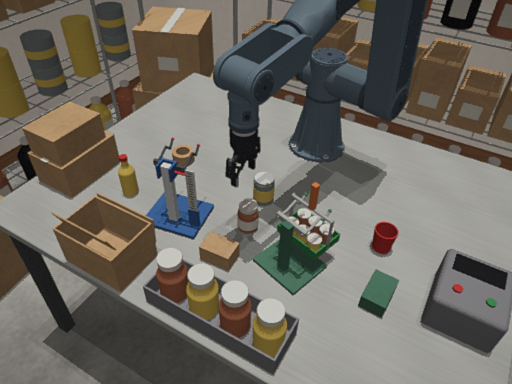

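View pics/side0.png

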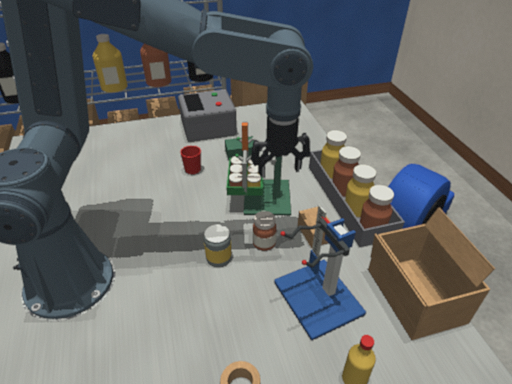

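The scene view shows the caddy near (313,225), its orange handle top near (315,185), and the blue scale near (180,190) with red tips at (172,140), (197,147) and (155,160). The side view shows the handle at (245,125) and the scale fork tips at (283,234) and (304,262). I'll enlarge both.

```bash
python3 - <<'E'
import cv2,numpy as np
s=cv2.imread("pics/scene0.png");d=cv2.imread("pics/side0.png")
def crop(i,x0,y0,x1,y1,k):
    return cv2.resize(i[y0:y1,x0:x1],None,fx=k,fy=k,interpolation=cv2.INTER_CUBIC)
out=np.zeros((600,800,3),np.uint8)
def put(im,x,y): out[y:y+im.shape[0],x:x+im.shape[1]]=im
put(crop(s,145,130,225,240,5)[:300*2][:550],0,0)   # 400x550
put(crop(d,260,190,340,310,5)[:600],400,0)
cv2.imwrite("pics/c1.png",out)
out[:]=0
put(crop(s,255,175,345,290,4.4),0,0)
put(crop(d,220,110,300,220,5)[:550],400,0)
cv2.imwrite("pics/c2.png",out)
E
```

```text
(no output)
```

View pics/c1.png

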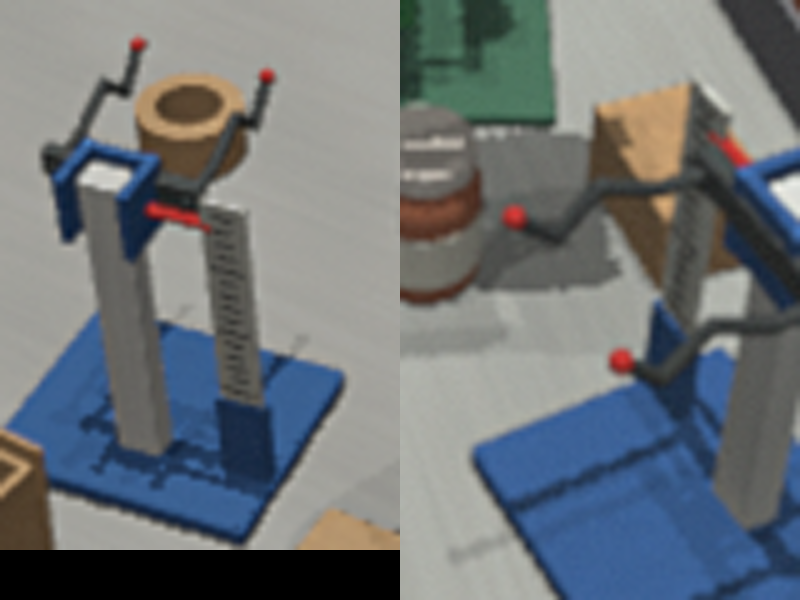

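View pics/c2.png

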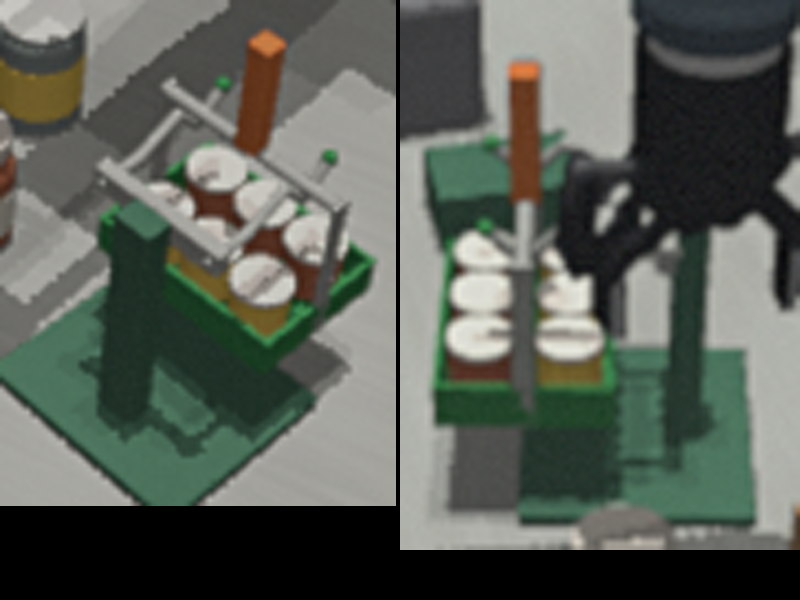

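Scale: red tips are at (172.6,139.0) and (198.4,145.2) in scene, and (283,233.4) and (304.4,262.2) in side. Caddy: handle top is at (315.5,184.8) in scene and (245,124) in side. Next I triangulate and check heights.

```bash
cat > h.py <<'E'
from bench import *
import cv2,numpy as np
def P(n):
    c=calibration(n);K=np.array([[c["fx"],0,c["cx"]],[0,c["fy"],c["cy"]],[0,0,1]])
    return K@np.c_[np.array(c["R"]),np.array(c["t"])]
def tri(a,b,Pa=None,Pb=None):
    Pa=P("scene") if Pa is None else Pa;Pb=P("side") if Pb is None else Pb
    X=cv2.triangulatePoints(Pa,Pb,np.array(a,float),np.array(b,float)).ravel();X=X[:3]/X[3]
    e=[]
    for p,u in((Pa,a),(Pb,b)):
        v=p@np.r_[X,1];e.append(np.linalg.norm(v[:2]/v[2]-u))
    return np.round(X,4),np.round(e,1)
def plane(n,u,z,Pm=None):
    p=P(n) if Pm is None else Pm
    H=np.c_[p[:,0],p[:,1],p[:,2]*z+p[:,3]];X=np.linalg.solve(H,[u[0],u[1],1]);return np.round(X[:2]/X[2],4)
E
python3 - <<'E'
from h import *
print("scaletips");
A=(172.6,139);B=(198.4,145.2);C=(283,233.4);D=(304.4,262.2)
for a,b in((A,C),(A,D),(B,C),(B,D)):print(tri(a,b))
for u in(A,B):print("scene z.245",plane("scene",u,.245))
for u in(C,D):print("side z.245",plane("side",u,.245))
print("Vs",tri((169.4,148.4),(304.4+7.6,265.6)),tri((195,154.4),(291.4,238)),tri((169.4,148.4),(291.4,238)),tri((195,154.4),(312,265.6)))
print("handle",tri((315.5,184.8),(245,124)),plane("scene",(315.5,184.8),.28),plane("side",(245,124),.28))
print("bar ends z.19",plane("scene",(294.1,195),.19),plane("scene",(332.7,222),.19),plane("side",(244.6,162.4),.19))
a,b=(305.9,193.9),(330,210.7);c,d=(238.4,138.6),(237.2,155.2)
print("greens",plane("scene",a,.205),plane("scene",b,.205),plane("side",c,.205),plane("side",d,.205))
E
```

```text
scaletips
(array([ 0.5283, -0.2508,  0.2667]), array([10. , 16.5]))
(array([ 0.5307, -0.2876,  0.2381]), array([0. , 0.1]))
(array([ 0.5148, -0.1991,  0.2385]), array([0. , 0.1]))
(array([ 0.5184, -0.2383,  0.2112]), array([10.8, 16.4]))
scene z.245 [ 0.538 -0.281]
scene z.245 [ 0.5219 -0.1936]
side z.245 [ 0.5123 -0.2048]
side z.245 [ 0.5279 -0.2928]
Vs (array([ 0.5519, -0.2849,  0.2163]), array([0.4, 0.7])) (array([ 0.536 , -0.1983,  0.2168]), array([0.1, 0.1])) (array([ 0.5498, -0.2483,  0.2446]), array([10.1, 16.3])) (array([ 0.5395, -0.2371,  0.1897]), array([10.5, 15.6]))
handle (array([0.536 , 0.2028, 0.2774]), array([0.1, 0.1])) [0.5391 0.2037] [0.5349 0.1989]
bar ends z.19 [0.5136 0.1361] [0.5554 0.2737] [0.517  0.1408]
greens [0.5069 0.169 ] [0.5339 0.2545] [0.525  0.2433] [0.5005 0.1603]
```

servo_tool(commands="0 0 0 10 0 -40 1;0 0 0.1 45 -10 -40 1;0 0 0.1 50 0 -10 1;0 0 0.095 50 10 0 1;0 0 0 35 10 0 1")

```text
time_s: 0.72
eef_pos: [0.6095, 0.1846, 0.3213]
eef_rot: [-0.0, 0.803, 0.596, 0.0]
wrist_force: [0.1, -0.8, 0.7]
opening: 0.999
grasp_force: 0.0
```

servo_tool(commands="0 0 0 0 0 0 1;0 0 0 0 0 0 1")

```text
time_s: 0.98
eef_pos: [0.609, 0.182, 0.3206]
eef_rot: [-0.0, 0.803, 0.596, -0.001]
wrist_force: [0.2, -0.1, 0.4]
opening: 0.999
grasp_force: 0.0
```

```bash
python3 - <<'E'
from h import *
from scipy.spatial.transform import Rotation as Ro
o=get_obs();print(o["eef_pos"],Ro.from_quat(np.r_[o["eef_rot"][1:],o["eef_rot"][0]]).as_matrix().round(3))
p=P("wrist");np.save("pw.npy",p);w=camera("wrist")
for X in((.536,.2028,.28),(.536,.2028,.195)):
    v=p@np.r_[X,1];u=v[:2]/v[2];print(u);cv2.circle(w,tuple(int(a) for a in u),3,(255,0,255),1)
cv2.imwrite("pics/w1.png",w)
E
```

```text
[0.60903169 0.18197825 0.32055831] [[ 0.291  0.957 -0.001]
 [ 0.957 -0.291 -0.001]
 [-0.001 -0.001 -1.   ]]
[148.06276925 221.30908175]
[180.07568022 184.29190912]
```

View pics/w1.png

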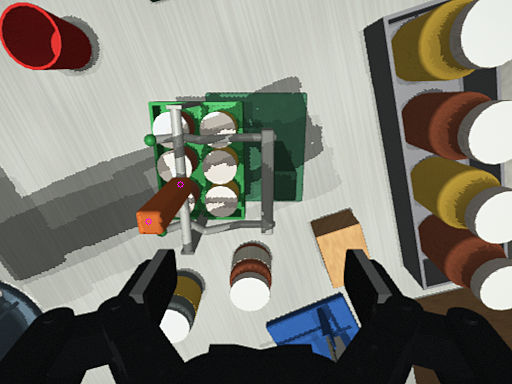

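The wrist view confirms the handle: the predicted top (148,221) sits on the orange end. The bar runs from (175,107) to (188,250). I'll compute the yaw and the remaining move.

```bash
python3 - <<'E'
from h import *
p=np.load("pw.npy")
a=plane(0,(175,109),.19,p);b=plane(0,(187,248),.19,p);d=a-b
print(a,b,(a+b)/2,np.linalg.norm(d),np.arctan2(-d[0],d[1]))
print(plane(0,(148,221.5),.28,p))
# stand post-side beams + scale pieces
o=get_obs();t=np.array([.536,.2028])
for ps in(-.291,):
    D=t-o["eef_pos"][:2];x=np.array([-np.sin(ps),np.cos(ps)]);y=np.array([np.cos(ps),np.sin(ps)]);print(D@x*1e3,D@y*1e3)
E
```

```text
[0.5563 0.269 ] [0.5149 0.1342] [0.5356 0.2016] 0.14101418368376992 -0.29797755519963653
[0.5359 0.2027]
-0.6540091735625607 -76.08140735289035
```

servo_tool(commands="0 0 0 -1 -38 0 1;0 0 0 0 -38 0 1;0 0 0 0 0 0 1;0 0 0 0 0 40 1;0 0 0 0 0 40 1")

```text
time_s: 1.65
eef_pos: [0.5376, 0.2024, 0.2413]
eef_rot: [0.001, 0.804, 0.595, 0.001]
wrist_force: [0.6, 0.4, -0.9]
opening: 1.001
grasp_force: 0.0
```

servo_tool(commands="0 0 0 0 0 0 1;0 0 0 0 0 0 1;0 0 0 0 0 0 0.5;0 0 0 0 0 0 0.35;0 0 0 0 0 0 0.3")

```text
time_s: 2.28
eef_pos: [0.5368, 0.2036, 0.2421]
eef_rot: [0.0, 0.803, 0.596, 0.001]
wrist_force: [1.1, 0.7, 0.4]
opening: 0.376
grasp_force: 0.0
```

servo_tool(commands="0 0 0 0 0 0 0.25;0 0 0 0 0 0 0.2;0 0 0 0 0 0 0.15;0 0 0 0 0 0 0.0;0 0 0 0 0 0 0")

```text
time_s: 2.9
eef_pos: [0.5361, 0.2037, 0.2414]
eef_rot: [-0.0, 0.803, 0.596, -0.0]
wrist_force: [-3.5, 0.7, 3.8]
opening: 0.204
grasp_force: 58.9
```

servo_tool(commands="0 0 0 0 0 0 0;0 0 0 0 0 0 0;0 0 0 0 0 0 0")

```text
time_s: 3.28
eef_pos: [0.5362, 0.2037, 0.2414]
eef_rot: [-0.0, 0.803, 0.596, -0.0]
wrist_force: [-4.3, 1.4, 5.8]
opening: 0.204
grasp_force: 59.0
```

```bash
python3 -c "
from bench import *
o=get_obs();print(o['wrist_force'],o['torque'],o['grasp_force'],o['opening'],o['eef_pos'],o['eef_rot'])"
```

```text
[-4.33391945  1.37406317  5.76702806] [0.29265668 1.18826272 0.06922341] 58.96256446838379 0.20423843611152745 [0.53619749 0.20369004 0.24143644] [-2.76726812e-04  8.03312375e-01  5.95557835e-01 -1.30381621e-04]
```

servo_tool(commands="0 0 0 0 0 -2 0;0 0 0 0 0 -4 0;0 0 0 0 0 -5 0;0 0 0 0 0 -6 0;0 0 0 0 0 -6 0")

```text
time_s: 3.9
eef_pos: [0.5366, 0.2034, 0.2647]
eef_rot: [0.0, 0.803, 0.595, 0.0]
wrist_force: [0.4, -0.6, -7.4]
opening: 0.204
grasp_force: 58.7
```

servo_tool(commands="0 0 0 0 0 -6 0;0 0 0 0 0 -5 0;0 0 0 0 0 -2 0;0 0 0 0 0 0 0;0 0 0 0 0 0 0")

```text
time_s: 4.53
eef_pos: [0.5363, 0.2035, 0.277]
eef_rot: [-0.0, 0.803, 0.596, -0.0]
wrist_force: [0.4, 0.5, -7.2]
opening: 0.206
grasp_force: 58.7
```

```bash
python3 - <<'E'
from h import *
L=[]
p=P("wrist");np.save("pw.npy",p)
for i in range(6):
    w=camera(["wrist","scene","side"][i%3]);o=get_obs();L.append(np.r_[o['wrist_force'],o['torque']])
    if i<3: cv2.imwrite(f"pics/l{i}.png",w)
print(np.mean(L,0).round(3),np.std(L,0).round(3));print(o['eef_pos'],o['eef_rot'],o['time_s'],o['opening'])
E
```

```text
[ 0.195  0.074 -8.134  0.01  -0.02   0.03 ] [0.379 0.361 0.448 0.034 0.027 0.034]
[0.53642917 0.20350494 0.27715448] [-6.04604895e-05  8.03343330e-01  5.95516147e-01 -9.70876615e-05] 4.825 0.19851408207846283
```

View pics/l0.png

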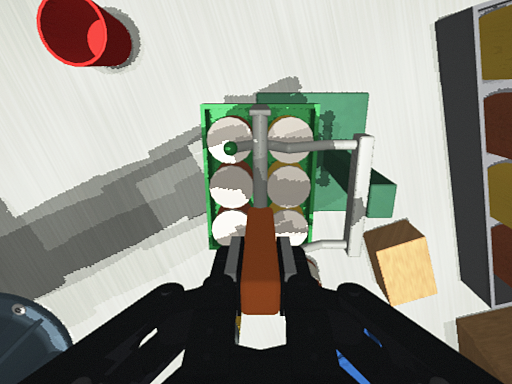

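The caddy is held level and weighs about 8.1 N, with torque near zero. I draw it off along the stand's -x, then raise it.

servo_tool(commands="0 0 0 0 -3 0 0;0 0 0 0 -7 0 0;0 0 0 0 -11 0 0;0 0 0 0 -14 0 0;0 0 0 0 -15 0 0")

```text
time_s: 5.45
eef_pos: [0.4874, 0.2184, 0.2774]
eef_rot: [-0.0, 0.803, 0.596, 0.0]
wrist_force: [-0.9, 0.6, -7.8]
opening: 0.202
grasp_force: 58.7
```

servo_tool(commands="0 0 0 0 -15 0 0;0 0 0 0 -14 0 0;0 0 0 0 -11 -3 0;0 0 0 0 -7 -6 0;0 0 0 0 -3 -9 0")

```text
time_s: 6.08
eef_pos: [0.4405, 0.2327, 0.2959]
eef_rot: [0.0, 0.803, 0.596, 0.0]
wrist_force: [0.0, 0.1, -7.4]
opening: 0.203
grasp_force: 58.8
```

servo_tool(commands="0 0 0 0 0 -9 0;0 0 0 -4 1 -8 0;0 0 0 -8 2 -5 0;0 0 0 -13 4 -3 0;0 0 0 -17 5 0 0")

```text
time_s: 6.7
eef_pos: [0.4401, 0.1877, 0.3204]
eef_rot: [0.0, 0.803, 0.596, -0.0]
wrist_force: [0.6, -0.2, -8.1]
opening: 0.2
grasp_force: 58.8
```

servo_tool(commands="0 0 0 -20 6 0 0;0 0 0 -22 7 0 0;0 0 0 -22 7 0 0;0 0 0 -22 7 0 0;0 0 0 -22 7 0 0")

```text
time_s: 7.32
eef_pos: [0.4368, 0.0777, 0.3174]
eef_rot: [-0.007, 0.802, 0.597, -0.002]
wrist_force: [-5.5, 6.6, -8.7]
opening: 0.199
grasp_force: 89.8
```

servo_tool(commands="0 0 0 -22 7 0 0;0 0 0 -20 6 0 0;0 0 0 -17 5 0 0;0 0 -0.02 -13 4 0 0;0 0 -0.04 -8 2 0 0")

```text
time_s: 7.95
eef_pos: [0.4404, -0.0096, 0.32]
eef_rot: [0.0, 0.785, 0.619, -0.0]
wrist_force: [0.8, -0.3, -7.4]
opening: 0.205
grasp_force: 62.1
```

servo_tool(commands="0 0 -0.06 -4 1 0 0;0 0 -0.07 0 0 0 0;0 0 -0.08 0 0 0 0;0 0 -0.07 0 0 0 0;0 0 -0.06 0 0 0 0")

```text
time_s: 8.57
eef_pos: [0.4405, -0.013, 0.3199]
eef_rot: [-0.0, 0.669, 0.744, -0.0]
wrist_force: [-0.1, 0.1, -8.0]
opening: 0.199
grasp_force: 62.1
```

servo_tool(commands="0 0 -0.04 0 0 0 0;0 0 -0.024 0 0 0 0;0 0 -0.01 0 0 0 0;0 0 0 0 0 0 0")

```text
time_s: 9.07
eef_pos: [0.441, -0.0122, 0.3203]
eef_rot: [-0.0, 0.641, 0.767, -0.0]
wrist_force: [-0.7, -0.1, -8.0]
opening: 0.204
grasp_force: 62.1
```

```bash
cat > to.py <<'E'
from h import *
import sys
from scipy.spatial.transform import Rotation as Ro
seat=np.array([.544,-.2425]);ps=.179;ahead=float(sys.argv[1]);ex=np.array([np.cos(ps),np.sin(ps)])
o=get_obs();q=o["eef_rot"];M=Ro.from_quat(np.r_[q[1:],q[0]]).as_matrix()
D=np.r_[seat-ahead*ex,float(sys.argv[2])]-o["eef_pos"]
print("tool mm",(M.T@D*1e3).round(1),"yaw",np.arctan2(M[1,1],M[0,1]).round(4),o["eef_pos"].round(4),"tilt",M[:,2].round(4),o["time_s"],o["opening"])
E
python3 to.py .1 .3215
```

```text
tool mm [-245.   -39.5   -1.2] yaw 0.1785 [ 0.441  -0.0122  0.3203] tilt [-1.e-04 -1.e-04 -1.e+00] 9.075 0.20363654932668784
```

Forces spiked at t=7.3 s, so I look before going on.

```bash
python3 - <<'E'
from h import *
s=camera("scene");d=camera("side");p=P("wrist");w=camera("wrist");o=get_obs()
np.save("pw.npy",p);cv2.imwrite("pics/s2.png",s);cv2.imwrite("pics/d2.png",d);cv2.imwrite("pics/w2.png",w)
out=np.zeros((600,800,3),np.uint8)
out[:300,:400]=cv2.resize(w,(400,300));out[300:,:400]=cv2.resize(s,(400,300))
c=cv2.resize(d[60:320,180:380],(400,520));out[:520,400:]=c
cv2.imwrite("pics/m2.png",out);print(o["torque"],o["wrist_force"])
E
```

```text
[-0.16487398 -0.05245309 -0.03749453] [ 1.53595479 -0.1796815  -7.10368337]
```

View pics/m2.png

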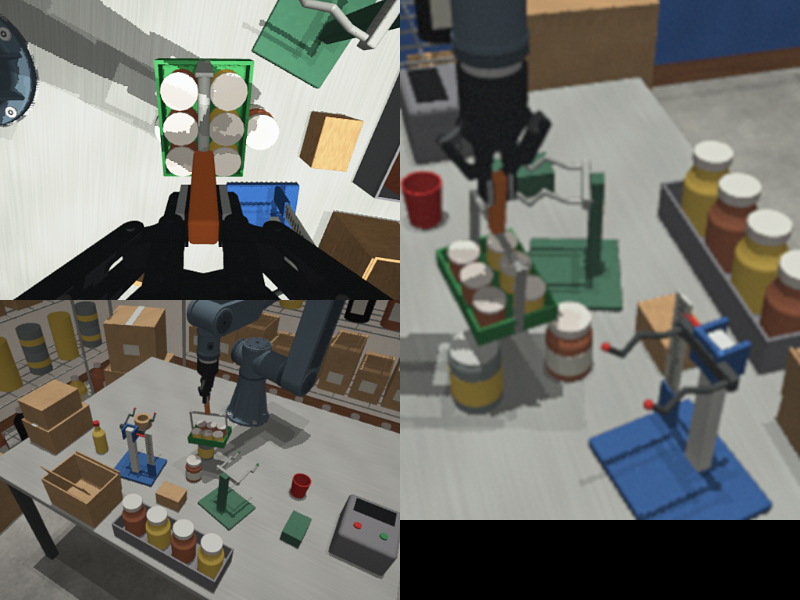

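```bash
python3 - <<'E'
from h import *
a=cv2.imread("pics/l0.png")[80:330,170:370];b=cv2.imread("pics/w2.png")[60:330,170:370]
out=np.zeros((540,800,3),np.uint8)
out[:500,:400]=cv2.resize(a,None,fx=2,fy=2);out[:,400:]=cv2.resize(b,None,fx=2,fy=2)
cv2.imwrite("pics/cmp.png",out)
L=[]
for i in range(10):
    camera("side");o=get_obs();L.append(np.r_[o['wrist_force'],o['torque']])
print(np.mean(L,0).round(3),np.std(L,0).round(3))
from scipy.spatial.transform import Rotation as Ro
q=o["eef_rot"];M=Ro.from_quat(np.r_[q[1:],q[0]]).as_matrix();p=np.load("pw.npy")
for th in(-.15,-.1,-.05,0,.05,.1,.15):
    R=Ro.from_rotvec([0,th,0]).as_matrix();r=[]
    for X in((73,0,70),(55+20,-55,155),(75,55,155)):
        Y=R@np.array(X)+[0,0,-19];W=o["eef_pos"]+M@Y/1e3;v=p@np.r_[W,1];r+=list((v[:2]/v[2]).round(0))
    print(th,r)
E
```

```text
[ 0.149 -0.098 -7.733 -0.163 -0.029  0.009] [0.482 0.565 0.361 0.027 0.013 0.027]
-0.15 [np.float64(259.0), np.float64(124.0), np.float64(202.0), np.float64(126.0), np.float64(317.0), np.float64(126.0)]
-0.1 [np.float64(259.0), np.float64(118.0), np.float64(201.0), np.float64(118.0), np.float64(318.0), np.float64(118.0)]
-0.05 [np.float64(259.0), np.float64(113.0), np.float64(200.0), np.float64(109.0), np.float64(319.0), np.float64(109.0)]
0 [np.float64(259.0), np.float64(107.0), np.float64(199.0), np.float64(100.0), np.float64(320.0), np.float64(100.0)]
0.05 [np.float64(259.0), np.float64(102.0), np.float64(197.0), np.float64(91.0), np.float64(321.0), np.float64(91.0)]
0.1 [np.float64(259.0), np.float64(96.0), np.float64(196.0), np.float64(82.0), np.float64(323.0), np.float64(82.0)]
0.15 [np.float64(259.0), np.float64(91.0), np.float64(194.0), np.float64(73.0), np.float64(325.0), np.float64(73.0)]
```

View pics/cmp.png

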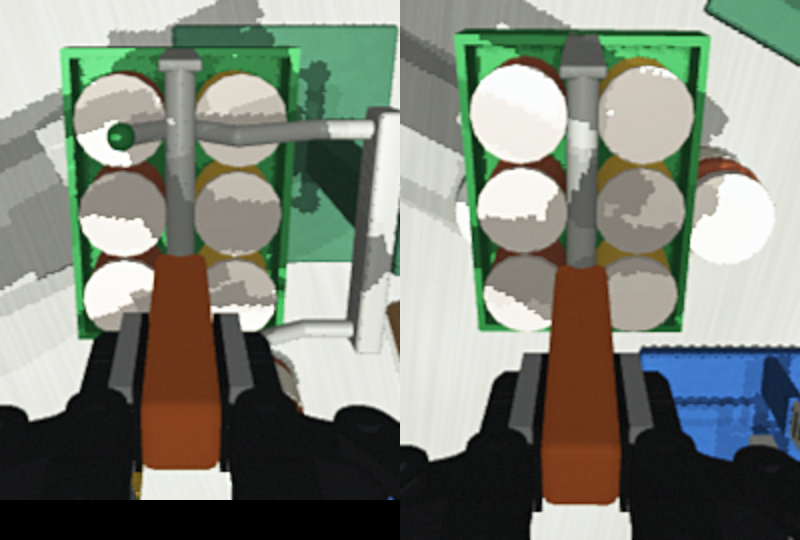

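The wrist view shows the caddy pivoted in the grip about the closing axis by roughly 0.14 rad: the tray's far edge is now at row 76 where it was at 103. The 0.16 N m torque agrees with that. The bystanders (tin, jar) haven't moved. I level the caddy by tilting the tool back.

servo_tool(commands="0 -0.03 0 0 0 0 0;0 -0.045 0 0 0 0 0;0 -0.04 0 0 0 0 0;0 -0.02 0 0 0 0 0;0 0 0 0 0 0 0")

```text
time_s: 10.35
eef_pos: [0.441, -0.0114, 0.3202]
eef_rot: [0.052, 0.639, 0.766, -0.043]
wrist_force: [-0.4, -0.6, -7.8]
opening: 0.203
grasp_force: 62.1
```

```bash
cat > bar.py <<'E'
from h import *
from scipy.spatial.transform import Rotation as Ro
import sys
tag=sys.argv[1]
s=camera("scene");d=camera("side");p=P("wrist");o=get_obs();w=camera("wrist");L=[]
for n,i in(("s",s),("d",d),("w",w)):cv2.imwrite(f"pics/{n}{tag}.png",i)
for i in range(5):
    camera("side");o=get_obs();L.append(np.r_[o['wrist_force'],o['torque']])
print("F,T",np.mean(L,0).round(3))
q=o["eef_rot"];M=Ro.from_quat(np.r_[q[1:],q[0]]).as_matrix()
g=o["eef_pos"]+M@[0,0,-.019];yaw=np.arctan2(M[1,1],M[0,1])
ey=np.array([-np.sin(yaw),np.cos(yaw),0])
b=g-[0,0,.070];print("tcp",o["eef_pos"].round(4),"g",g.round(4),"bar",b.round(4),"yaw",yaw.round(4),"z",M[:,2].round(3),o["time_s"])
# expected level-caddy pixels
for nm,i,Pm in(("scene",s,P("scene")),("side",d,P("side")),("wrist",w,p)):
    for k,(u,z) in enumerate(((.073,0),(-.073,0),(0,.09))):
        X=b+u*ey+[0,0,z];v=Pm@np.r_[X,1];v=v[:2]/v[2];print(nm,"end+ end- top".split()[k],v.round(1))
        cv2.circle(i,tuple(int(round(a)) for a in v),2,(255,0,255),1)
c=(P("scene")@np.r_[b-[0,0,.03],1]);c=(c[:2]/c[2]).astype(int);e=P("side")@np.r_[b-[0,0,.03],1];e=(e[:2]/e[2]).astype(int)
f=lambda i,c:cv2.resize(i[max(c[1]-65,0):c[1]+65,max(c[0]-65,0):c[0]+65],(400,400),interpolation=cv2.INTER_CUBIC)
out=np.zeros((600,800,3),np.uint8);out[:400,:400]=f(s,c);out[:400,400:]=f(d,e);out[400:,:400]=w[60:260,60:460];cv2.imwrite(f"pics/m{tag}.png",out)
E
python3 bar.py 3
```

```text
F,T [-6.000e-02 -2.950e-01 -8.072e+00  1.880e-01  4.300e-02 -7.000e-03]
tcp [ 0.4411 -0.0122  0.3203] g [ 0.4407 -0.0097  0.3391] bar [ 0.4407 -0.0097  0.2691] yaw 0.1785 z [ 0.024 -0.132 -0.991] 10.75
scene end+ [286.9 149.8]
scene end- [241.  139.1]
scene top [264.8 118.9]
side end+ [218.2 160.5]
side end- [242.2 194.1]
side top [228.2 145.6]
wrist end+ [259.3  93.3]
wrist end- [259.4 280.5]
wrist top [259.2 301.3]
```

View pics/m3.png

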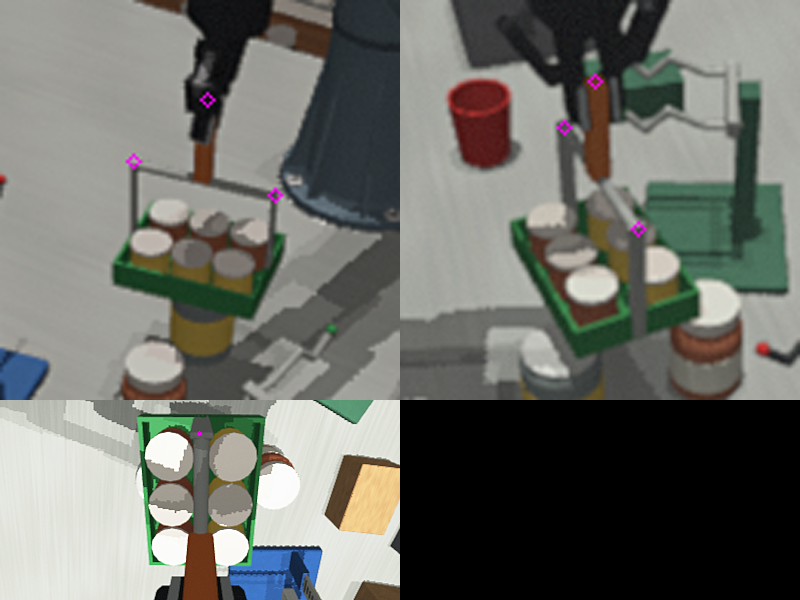

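The caddy is level: the predicted bar ends fall on the actual ones in all three views. Next I move to in front of the scale.

servo_tool(commands="0 0 0 -3 0 0.4 0;0 0 0 -6 -1 0.8 0;0 0 0 -10 -3 1.4 0;0 0 0 -14 -5 1.9 0;0 0 0 -18 -6 2.4 0")

```text
time_s: 11.38
eef_pos: [0.4352, -0.0665, 0.3203]
eef_rot: [0.052, 0.64, 0.766, -0.043]
wrist_force: [0.2, 0.8, -8.6]
opening: 0.2
grasp_force: 62.0
```

servo_tool(commands="0 0 0 -20 -6 2.7 0;0 0 0 -20 -6 2.7 0;0 0 0 -20 -5 2.7 0;0 0 0 -20 -4 2.7 0;0 0 0 -20 -3 2.7 0")

```text
time_s: 12.0
eef_pos: [0.4292, -0.1705, 0.3204]
eef_rot: [0.052, 0.64, 0.765, -0.044]
wrist_force: [0.6, 0.2, -7.4]
opening: 0.204
grasp_force: 62.1
```

servo_tool(commands="0 0 0 -20 -1 2.7 0;0 0 0 -18 0 2.4 0;0 0 0 -16 0 2.2 0;0 0 0 -14 0 1.9 0;0 0 0 -11 0 1.5 0")

```text
time_s: 12.62
eef_pos: [0.4432, -0.2482, 0.3203]
eef_rot: [0.052, 0.64, 0.766, -0.043]
wrist_force: [0.3, 0.7, -8.6]
opening: 0.21
grasp_force: 62.0
```

servo_tool(commands="0 0 0 -8 0 1.1 0;0 0 0 -5 0 0.7 0;0 0 0 -2 0 0.3 0;0 0 0 0 0 0 0;0 0 0 0 0 0 0")

```text
time_s: 13.25
eef_pos: [0.4458, -0.2621, 0.3204]
eef_rot: [0.052, 0.64, 0.766, -0.043]
wrist_force: [-0.4, -0.5, -8.8]
opening: 0.202
grasp_force: 62.0
```

```bash
python3 bar.py 4; python3 - <<'E'
from h import *
# wrist/side/scene patch checks: detect red tips in current images
for n,f in(("scene","s4"),("side","d4")):
    i=cv2.imread(f"pics/{f}.png");h=cv2.cvtColor(i,cv2.COLOR_BGR2HSV)
    m=(((h[...,0]<6)|(h[...,0]>174))&(h[...,1]>170)&(h[...,2]>110)).astype(np.uint8)
    k,l,st,c=cv2.connectedComponentsWithStats(m)
    print(n,[(c[j].round(1).tolist(),int(st[j,4])) for j in range(1,k) if st[j,4]>2])
E
```

```text
F,T [-0.067 -0.028 -7.662  0.2    0.038  0.024]
tcp [ 0.4458 -0.2623  0.3204] g [ 0.4453 -0.2598  0.3392] bar [ 0.4453 -0.2598  0.2692] yaw 0.1791 z [ 0.024 -0.132 -0.991] 13.65
scene end+ [216.  125.4]
scene end- [174.9 116. ]
scene top [193.1  95.7]
side end+ [245.2 227.4]
side end- [278.2 277.2]
side top [261.3 218.4]
wrist end+ [259.2  93. ]
wrist end- [259.4 280.3]
wrist top [259.2 301. ]
scene [([122.2, 156.5], 24), ([178.7, 172.3], 22), ([384.5, 234.0], 55), ([383.0, 222.0], 3), ([457.6, 287.9], 52)]
side [([191.8, 152.6], 103), ([326.5, 220.3], 10), ([282.4, 233.2], 5), ([303.8, 262.0], 10), ([366.7, 341.1], 111)]
```

servo_tool(commands="0 0 0 0 3 0 0;0 0 0 0 6 0 0;0 0 0 0 9 0 0;0 0 0 0 12 0 0;0 0 0 0 13 0 0")

```text
time_s: 14.28
eef_pos: [0.4891, -0.2545, 0.3203]
eef_rot: [0.052, 0.64, 0.766, -0.043]
wrist_force: [0.1, 0.6, -7.3]
opening: 0.201
grasp_force: 62.1
```

servo_tool(commands="0 0 0 0 13 0 0;0 0 0 0 13 0 0;0 0 0 0 11 0 0;0 0 0 0 9 0 0;0 0 0 0 6 0 0")

```text
time_s: 14.9
eef_pos: [0.5398, -0.2453, 0.3203]
eef_rot: [0.052, 0.64, 0.766, -0.043]
wrist_force: [-1.0, -0.1, -8.0]
opening: 0.2
grasp_force: 62.0
```

servo_tool(commands="0 0 0 0 4 0 0;0 0 0 0 1 0 0;0 0 0 0 0 0 0;0 0 0 0 0 0 0")

```text
time_s: 15.4
eef_pos: [0.544, -0.2447, 0.3204]
eef_rot: [0.052, 0.64, 0.766, -0.043]
wrist_force: [-0.4, -0.2, -7.8]
opening: 0.2
grasp_force: 62.0
```

```bash
python3 bar.py 5; python3 - <<'E'
from h import *
i=cv2.imread("pics/w5.png");out=cv2.resize(i[60:330,120:400],None,fx=1.43,fy=2.1)
o=np.zeros((600,800,3),np.uint8);m=cv2.imread("pics/m5.png")
o[:400]=m[:400]
o[400:,:400]=i[80:280,60:460];o[400:,400:]=i[150:350,60:460]
cv2.imwrite("pics/n5.png",o)
E
```

```text
F,T [ 0.042 -0.166 -8.42   0.223  0.048  0.02 ]
tcp [ 0.5441 -0.2446  0.3204] g [ 0.5437 -0.2421  0.3392] bar [ 0.5437 -0.2421  0.2692] yaw 0.1789 z [ 0.024 -0.132 -0.991] 15.8
scene end+ [202.5 142.6]
scene end- [159.5 132.2]
scene top [177.9 111.8]
side end+ [286.3 213.1]
side end- [323.  259.1]
side top [307.3 202.6]
wrist end+ [259.4  92.6]
wrist end- [259.7 280.1]
wrist top [259.5 300.6]
```

View pics/n5.png

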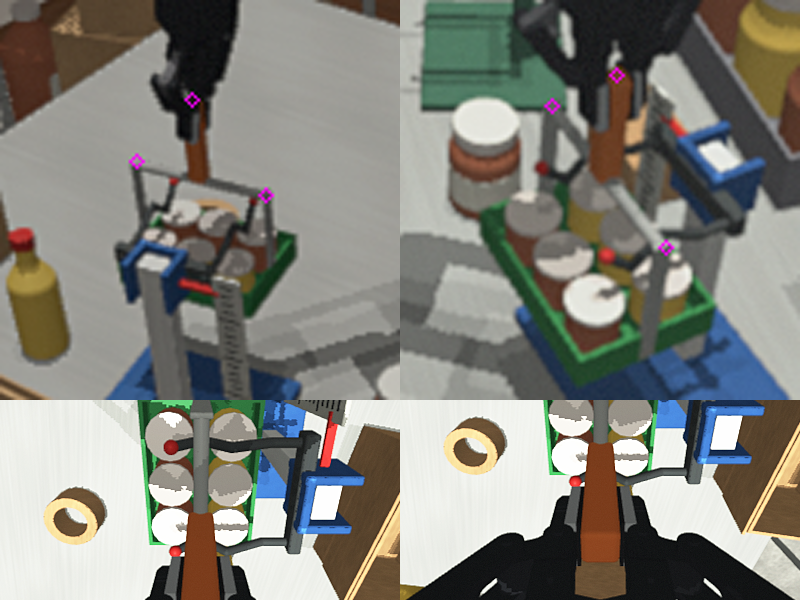

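The bar is over both V notches inside the straps, and the caddy is level. Before sinking about 74 mm I check the tray footprint against the neighbours.

```bash
python3 - <<'E'
from h import *
ps=.179;ex=np.array([np.cos(ps),np.sin(ps)]);ey=np.array([-np.sin(ps),np.cos(ps)]);s=np.array([.544,-.2425])
for n,c,u,z in(("jar","side",(265,219),.1),("jar","scene",(249,206),.1),("tin","side",(217,233),.1),("tape","side",(241,372),.045),("tape","scene",(182,151),.045),("carton","scene",(219,245),.06),("bottle","side",(366,341),.16)):
    X=plane(c,u,z)-s;print(n,c,(X+s).round(3),"in scale x,y",(X@ex).round(3),(X@ey).round(3))
E
```

```text
jar side [ 0.534 -0.009] in scale x,y 0.032 0.231
jar scene [0.541 0.002] in scale x,y 0.041 0.241
tin side [ 0.396 -0.025] in scale x,y -0.107 0.24
tape side [ 0.369 -0.382] in scale x,y -0.197 -0.106
tape scene [ 0.369 -0.396] in scale x,y -0.199 -0.12
carton scene [ 0.694 -0.009] in scale x,y 0.189 0.203
bottle side [ 0.604 -0.444] in scale x,y 0.023 -0.209
```

servo_tool(commands="0 0 0 0.27 0 1.98 0;0 0 0 0.54 0 3.96 0;0 0 0 0.67 0 4.95 0;0 0 0 0.67 0 4.95 0;0 0 0 0.67 0 4.95 0")

```text
time_s: 16.42
eef_pos: [0.5441, -0.2445, 0.2988]
eef_rot: [0.052, 0.64, 0.766, -0.043]
wrist_force: [-0.7, -0.2, -8.6]
opening: 0.203
grasp_force: 62.1
```

servo_tool(commands="0 0 0 0.67 0 4.95 0;0 0 0 0.54 0 3.96 0;0 0 0 0.27 0 1.98 0;0 0 0 0.27 0 1.98 0;0 0 0 0.27 0 1.98 0")

```text
time_s: 17.05
eef_pos: [0.5443, -0.2446, 0.2845]
eef_rot: [0.052, 0.64, 0.766, -0.043]
wrist_force: [-0.5, -0.6, -8.1]
opening: 0.198
grasp_force: 62.0
```

servo_tool(commands="0 0 0 0.27 0 1.98 0;0 0 0 0.27 0 1.98 0;0 0 0 0.27 0 1.98 0;0 0 0 0.27 0 1.98 0;0 0 0 0.27 0 1.98 0")

```text
time_s: 17.68
eef_pos: [0.5443, -0.2446, 0.2744]
eef_rot: [0.052, 0.64, 0.766, -0.043]
wrist_force: [0.2, -0.7, -6.5]
opening: 0.203
grasp_force: 62.0
```

```bash
cat > f.py <<'E'
from h import *
from scipy.spatial.transform import Rotation as Ro
L=[]
for i in range(10):
    w=camera(["side","scene"][i%2]);o=get_obs();L.append(np.r_[o['wrist_force'],o['torque'],o["eef_pos"][2]])
L=np.array(L);q=o["eef_rot"];M=Ro.from_quat(np.r_[q[1:],q[0]]).as_matrix()
print("F,T,z",L.mean(0).round(4),"sd",L.std(0).round(3)[:3],"pos",o["eef_pos"].round(4),"ztool",M[:,2].round(4),"t",o["time_s"],"open",round(float(o["opening"]),3),float(o["grasp_force"]))
E
python3 f.py
```

```text
F,T,z [ 0.2416 -0.0872 -7.3619  0.1763 -0.0312  0.0119  0.2744] sd [0.424 0.418 0.604] pos [ 0.5442 -0.2446  0.2745] ztool [ 0.0241 -0.1326 -0.9909] t 18.175 open 0.201 62.16042637825012
```

servo_tool(commands="0 0 0 0.27 0 1.98 0;0 0 0 0.4 0 2.97 0;0 0 0 0.4 0 2.97 0;0 0 0 0.4 0 2.97 0;0 0 0 0.4 0 2.97 0")

```text
time_s: 18.8
eef_pos: [0.5443, -0.2446, 0.2604]
eef_rot: [0.052, 0.64, 0.766, -0.043]
wrist_force: [1.3, 0.5, -5.2]
opening: 0.207
grasp_force: 62.4
```

servo_tool(commands="0 0 0 0.4 0 2.97 0;0 0 0 0.4 0 2.97 0;0 0 0 0.4 0 2.97 0;0 0 0 0.4 0 2.97 0;0 0 0 0.27 0 1.98 0")

```text
time_s: 19.42
eef_pos: [0.5442, -0.2446, 0.2464]
eef_rot: [0.052, 0.64, 0.766, -0.043]
wrist_force: [0.8, 0.2, -3.9]
opening: 0.201
grasp_force: 62.6
```

```bash
python3 f.py
```

```text
F,T,z [ 0.9704  0.5235 -3.7812  0.1338 -0.1514  0.0449  0.2465] sd [0.315 0.585 0.419] pos [ 0.5442 -0.2446  0.2465] ztool [ 0.0241 -0.1326 -0.9909] t 19.925 open 0.201 62.572646141052246
```

servo_tool(commands="0 0 0 0.27 0.5 1.98 0;0 0 0 0.4 0.5 2.97 0;0 0 0 0.4 0 2.97 0;0 0 0 0.4 0 2.97 0;0 0 0 0.4 0 2.97 0")

```text
time_s: 20.55
eef_pos: [0.5448, -0.2446, 0.2322]
eef_rot: [0.051, 0.64, 0.766, -0.044]
wrist_force: [-2.9, -1.6, -2.6]
opening: 0.202
grasp_force: 62.8
```

servo_tool(commands="0 0 0 0.4 0 2.97 0;0 0 0 0.27 0 1.98 0;0 0 0 0.27 0 1.98 0;0 0 0 0.13 0 0.99 0;0 0 0 0 0 0 0")

```text
time_s: 21.18
eef_pos: [0.5449, -0.2445, 0.2244]
eef_rot: [0.052, 0.64, 0.766, -0.043]
wrist_force: [-5.0, -1.5, -1.7]
opening: 0.203
grasp_force: 62.8
```

```bash
python3 f.py
```

```text
F,T,z [-5.2471 -1.4282 -1.4544 -0.3329  1.1604 -0.0067  0.2245] sd [0.488 0.588 0.425] pos [ 0.545  -0.2446  0.2245] ztool [ 0.0235 -0.1326 -0.9909] t 21.675 open 0.203 62.84219026565552
```

servo_tool(commands="0 0 0 0 -0.4 0 0;0 0 0 0 -0.4 0 0;0 0 0 0 0 0 0;0 0 0 0 0 0 0")

```text
time_s: 22.18
eef_pos: [0.5447, -0.2446, 0.2246]
eef_rot: [0.052, 0.64, 0.766, -0.043]
wrist_force: [-1.4, -1.0, -1.7]
opening: 0.205
grasp_force: 62.9
```

```bash
python3 f.py
```

```text
F,T,z [-1.7133 -1.0288 -1.678  -0.2033  0.382   0.0774  0.2246] sd [0.899 0.381 0.647] pos [ 0.5446 -0.2446  0.2246] ztool [ 0.0245 -0.1326 -0.9909] t 22.675 open 0.201 62.91974186897278
```

servo_tool(commands="0 0 0 0.13 -0.2 0.99 0;0 0 0 0.2 -0.2 1.98 0;0 0 0 0.27 0 2.48 0;0 0 0 0.27 0 2.48 0;0 0 0 0.2 0 1.98 0")

```text
time_s: 23.3
eef_pos: [0.5444, -0.2447, 0.2145]
eef_rot: [0.052, 0.64, 0.766, -0.043]
wrist_force: [1.4, 0.5, -0.8]
opening: 0.201
grasp_force: 63.1
```

servo_tool(commands="0 0 0 0.13 0 0.99 0;0 0 0 0.05 0 0.5 0;0 0 0 0 0 0 0;0 0 0 0 0 0 0")

```text
time_s: 23.8
eef_pos: [0.5443, -0.2448, 0.2132]
eef_rot: [0.052, 0.64, 0.766, -0.043]
wrist_force: [3.7, 3.9, -0.1]
opening: 0.2
grasp_force: 63.0
```

```bash
sed -i 's/range(10)/range(20)/' f.py; python3 f.py
```

```text
F,T,z [ 3.5077  2.855  -0.2327  0.5549 -0.8371  0.2233  0.2131] sd [0.576 0.643 0.517] pos [ 0.5442 -0.2449  0.213 ] ztool [ 0.0243 -0.1323 -0.9909] t 24.8 open 0.204 63.02935481071472
```

servo_tool(commands="0 0 0 0.1 0.15 0 0;0 0 0 0.1 0.15 0 0;0 0 0 0 0 0 0;0 0 0 0 0 0 0")

```text
time_s: 25.3
eef_pos: [0.5442, -0.2448, 0.213]
eef_rot: [0.052, 0.64, 0.766, -0.043]
wrist_force: [4.5, 2.3, 0.3]
opening: 0.202
grasp_force: 63.0
```

```bash
python3 f.py
```

```text
F,T,z [ 2.8388  1.5241 -0.1045  0.32   -0.6636  0.1829  0.213 ] sd [0.564 0.592 0.505] pos [ 0.5442 -0.2448  0.213 ] ztool [ 0.0239 -0.1325 -0.9909] t 26.3 open 0.204 63.105207681655884
```

servo_tool(commands="0 0 0 0.1 0.3 0 0;0 0 0 0.05 0.3 0 0;0 0 0 0 0 0 0;0 0 0 0 0 0 0")

```text
time_s: 26.8
eef_pos: [0.5445, -0.2446, 0.2128]
eef_rot: [0.051, 0.64, 0.766, -0.044]
wrist_force: [-0.1, -0.2, -0.1]
opening: 0.203
grasp_force: 63.1
```

```bash
python3 f.py
```

```text
F,T,z [-1.4982 -1.4575 -0.1076 -0.3017  0.3383  0.0831  0.2129] sd [0.918 0.819 0.522] pos [ 0.5447 -0.2445  0.2129] ztool [ 0.0235 -0.1325 -0.9909] t 27.8 open 0.201 63.03170442581177
```

servo_tool(commands="0 0 0 -0.02 -0.1 0.5 0;0 0 0 0.06 -0.1 0.5 0;0 0 0 0 0 0 0;0 0 0 0 0 0 0;0 0 0 0 0 0 0")

```text
time_s: 28.42
eef_pos: [0.5447, -0.2446, 0.212]
eef_rot: [0.052, 0.64, 0.766, -0.043]
wrist_force: [-2.0, -2.0, -0.2]
opening: 0.2
grasp_force: 63.0
```

```bash
sed -i 's/^print/print(L[:10,:3].mean(0).round(2),L[10:,:3].mean(0).round(2));print/' f.py; python3 f.py
```

```text
[-2.21 -1.42  0.11] [-2.63 -1.88 -0.24]
F,T,z [-2.4184 -1.6499 -0.0653 -0.3783  0.5616  0.05    0.212 ] sd [0.443 0.586 0.433] pos [ 0.5447 -0.2446  0.2119] ztool [ 0.0239 -0.1324 -0.9909] t 29.425 open 0.207 63.04131746292114
```

servo_tool(commands="0 0 0 -0.08 -0.18 0 0;0 0 0 -0.07 -0.17 0 0;0 0 0 0 0 0 0;0 0 0 0 0 0 0;0 0 0 0 0 0 0")

```text
time_s: 30.05
eef_pos: [0.5445, -0.2446, 0.212]
eef_rot: [0.052, 0.64, 0.766, -0.043]
wrist_force: [-0.0, -0.5, -0.1]
opening: 0.203
grasp_force: 63.1
```

```bash
python3 f.py
```

```text
[-0.38  0.05  0.29] [ 0.51  0.48 -0.14]
F,T,z [ 0.0641  0.2638  0.0752  0.0373 -0.0267  0.1312  0.212 ] sd [0.672 0.479 0.445] pos [ 0.5445 -0.2447  0.212 ] ztool [ 0.0242 -0.1324 -0.9909] t 31.05 open 0.201 63.09889197349548
```

Forces and moments are all near zero, so the scale carries the whole weight. I open gently.

servo_tool(commands="0 0 0 0 0 0 0.3;0 0 0 0 0 0 0.45;0 0 0 0 0 0 0.6;0 0 0 0 0 0 0.8;0 0 0 0 0 0 1")

```text
time_s: 31.68
eef_pos: [0.5443, -0.2448, 0.212]
eef_rot: [0.052, 0.64, 0.766, -0.043]
wrist_force: [-0.6, 0.5, 0.4]
opening: 0.986
grasp_force: 0.0
```

```bash
python3 f.py
```

```text
Traceback (most recent call last):
  File "f.py", line 5, in <module>
    w=camera(["side","scene"][i%2]);o=get_obs();L.append(np.r_[o['wrist_force'],o['torque'],o["eef_pos"][2]])
ValueError: 200 camera calls are used up
```

servo_tool(commands="0 0 0 -0.5 0 -4 1;0 0 0 -1.3 0 -9.9 1;0 0 0 -2.7 0 -19.8 1;0 0 0 -4 0 -29.7 1;0 0 0 -5.4 0 -39.6 1")

```text
time_s: 33.0
eef_pos: [0.5439, -0.2444, 0.3168]
eef_rot: [0.051, 0.64, 0.766, -0.043]
wrist_force: [-0.1, -0.6, 0.3]
opening: 1.001
grasp_force: 0.0
```

servo_tool(commands="0 0 0 -4 -10 -30 1;0 0 0 -1 -30 -10 1;0 0 0 0 -40 0 1;0 0 0 0 -30 0 1;0 0 0 0 0 0 1")

```text
time_s: 33.62
eef_pos: [0.4349, -0.2643, 0.3576]
eef_rot: [0.053, 0.64, 0.765, -0.043]
wrist_force: [0.6, -0.5, 0.2]
opening: 1.001
grasp_force: 0.0
```

servo_tool(commands="0 0 0 0 0 0 1;0 0 0 0 0 0 1;0 0 0 0 0 0 1;0 0 0 0 0 0 1;0 0 0 0 0 0 1")

```text
time_s: 34.25
eef_pos: [0.4362, -0.2638, 0.3561]
eef_rot: [0.052, 0.64, 0.766, -0.043]
wrist_force: [1.1, 0.3, -0.9]
opening: 1.001
grasp_force: 0.0
```

servo_tool(commands="0 0 0 0 0 0 1;0 0 0 0 0 0 1;0 0 0 0 0 0 1;0 0 0 0 0 0 1;0 0 0 0 0 0 1")

```text
time_s: 34.88
eef_pos: [0.436, -0.2639, 0.3562]
eef_rot: [0.052, 0.64, 0.766, -0.043]
wrist_force: [0.2, -0.4, 0.3]
opening: 0.998
grasp_force: 0.0
```

servo_tool(commands="0 0 0 0 0 0 1;0 0 0 0 0 0 1;0 0 0 0 0 0 1;0 0 0 0 0 0 1;0 0 0 0 0 0 1")

```text
time_s: 35.5
eef_pos: [0.436, -0.2638, 0.3562]
eef_rot: [0.052, 0.64, 0.766, -0.043]
wrist_force: [-0.1, 0.2, -0.1]
opening: 1.001
grasp_force: 0.0
```

```bash
python3 -c "
from bench import *
print(hand_in())"
```

```text
the job is handed in; nothing more can be done
None
```

I hung the caddy on the scale, let go with the hand force near zero, backed off clear and handed in at about 35 s; a jolt during the carry tilted it about 0.14 rad until I levelled it before the scale, and with the camera calls used up I could not look at the final hang.

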